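# Vent a filtration manifold and strip out its used bayonet filters

### The arm

A 6-joint arm with a two-finger parallel gripper is mounted at the origin on a cart in front of the work surface, level with it; the furniture and walls round the work are solid. World frame = base frame: x ahead of the robot, y to its left, z up, the work surface at z = 0. Lengths are in m, angles in degrees, forces in N, time in s.
With the tool pointing down it reaches from about 0.325 to 0.85 m from the base axis. Payload 15.5 kg.
Tool frame: the origin (TCP) lies at the very end of the fingers, on their centre line; the grasp point (between the pads) lies arm.grip_depth behind it (arm.grip_depth is the distance from the TCP to the grasp point, in m); z points along the fingers, y is the direction in which the jaws open and shut (so a half turn about z gives the same grasp; the last joint's range is limited). The gripper opens to 91 mm and grips with 3 to 60 N. Pads are 32 mm wide; open, the fingers measure 118 mm over their backs; the gripper's body (76 mm by 178 mm) begins 60 mm behind the grasp point.
Start: joints at [-77.951, 28.281, 77.091, -0, 74.628, -5.472], TCP at [0.188, -0.596, 0.214] pointing down, gripper open.
Joint ranges: [-166.48, 166.48], [-47.26, 123.95], [12.59, 153.08], [-70.14, 250.14], [6.76, 159.57], [-176.63, 176.63]. Speed limits (degrees/s): [108.29, 108.29, 147.25, 172.46, 172.46, 172.46].

### API

Orientations are given as a 3x3 rotation matrix whose columns are the frame's x, y, z axes.
In Python, from rig import arm gives the robot as it stands. Calls block until the motion is done:
- arm.move_to(position, orientation): joint-space move of the TCP to a pose.
- arm.move_l(position, orientation=None, feed=0.15): straight line of the TCP; orientation=None keeps the orientation; feed is the mean speed in m/s.
- arm.move_joints(angles): joint-space move.
- arm.grip(opening): finger opening in m; the grip force is fixed at half the most; returns when the fingers have stopped.
- arm.sleep(seconds).
- arm.solve_ik(position, orientation): joint angles nearest the present ones, or None.
- arm.snapshot(name): name is "scene" or "top"; returns the picture (400x640x3 uint8, red, green, blue); there is no depth.
- arm.get_calibration(name): a dict with "intrinsics" (3x3 intrinsics, pixels), "cam_to_world" (4x4, takes a point from camera to world coordinates). Camera axes: x right, y down, z forward; pixel columns grow to the right and rows downward; lengths in m; the calibration is good to about 2 mm. A picture is of the moment at which its call begins. get_calibration takes no time and is no camera call.
A pose or a line that the arm cannot do raises arm.Unreachable and nothing moves.
- arm.sign_off(): hands the job in, once; it reports no verdict.
Readings, each from a call of its own:
- arm.current_t(): time.
- arm.current_joint_positions(): joint angles.
- arm.current_dq(): joint speeds.
- arm.current_tau(): joint torques, N m.
- arm.current_ee_pos(): TCP position.
- arm.current_tool_rot(): TCP orientation.
- arm.current_force(): force on the tool from outside, world axes, zero at the start.
- arm.current_torque(): the same for the moment, N m.
- arm.current_width(): finger opening in m.
Only numpy, scipy, OpenCV 4.12 (cv2) and the standard library are available. Lean on these libraries where they do the work, as an engineer would, in place of code of your own. Each camera call takes 0.05 s, during which the arm holds its last target.

### The job

Vent the filter manifold first by turning the outer ring of the control box's two concentric knobs fully clockwise to its stop, without turning the inner knob, which holds the vacuum setting. Then unlock each used filter that is in the manifold (turn it anticlockwise to its stop), lift it out and leave it in the white waste tray, any way up. When the last one is in the tray, turn the outer ring fully back anticlockwise to shut; leave the glassware around alone.

Things in the scene. Friction and masses are not known exactly. Their poses are not given: they have to be found in the camera images.
- outer_ring (a joint): the outer, lower of two concentric knobs on the grey vacuum control box: a black ribbed ring 50 mm in diameter and 24 mm high with a white line on top, 1.3 rad between its two stops. 0 = shut (fully anticlockwise from above, white line at the red mark), 1.3 = vent (fully clockwise, line at the green mark). It stays where it is left; about 0.1 N m turns it.
- ring_grip (a point): centre of the outer ring, on its vertical axis, half-way up (12 mm below the ring's top, 12 mm above its underside, which is 2 mm above the box's top). The control box is 110 x 110 x 48 mm and fixed; nothing else stands within 25 mm of the ring.
- inner_knob (a joint): the inner knob: aluminium, 22 mm in diameter, standing 20 mm above the ring's top on the same axis, with a red line on top; vacuum setting, rad, grows clockwise; turns very easily, independently of the ring.
- inner_mark (a point): point on the top of the inner knob at its red line, 10 mm off the axis.
- manifold: fixed white filter manifold with aluminium cover, 84 (x) x 340 (y) x 80 mm high; origin at the centre of its underside, y along the row of four ports. Ports are 85 mm apart.
- tray: loose white waste tray, 110 (x) x 260 (y) x 45 mm high, walls and floor 4 mm, 0.8 kg; origin at the centre of its underside.
- port_1 (a point): centre of port 1's mouth, on the cover's top; axes as the manifold's. Bore 31 mm, with two slots along the manifold's y for the filter's lugs. Lugs are caught under the cover (1 to 2 mm of lift) while the filter's y is 0.55 rad or more clockwise of the manifold's y; locked stop at 1.15. At the anticlockwise stop the two are in line within 0.05 rad and the filter lifts straight out, clear after 55 mm.
- port_2 (a point): centre of port 2's mouth, on the cover's top; axes as the manifold's.
- port_3 (a point): centre of port 3's mouth, on the cover's top; axes as the manifold's.
- port_4 (a point): centre of port 4's mouth, on the cover's top; axes as the manifold's.
- filter_1_grip (a point): used filter, in port 1 at the start, or absent: centre of its blue wing (the grip), 12 (x) x 44 (y) mm, z -15 to +14 mm. z is its axis, up when seated. Below: flange 48 mm across, z -14 to -20, resting on the cover; white and brown body 28 mm across, down to z = -72; two lugs along +-y, 8 mm wide, 48 mm over all, z -30 to -35. 60 g, turns freely.
- filter_2_grip (a point): used filter, in port 2 at the start, or absent: centre of its blue wing (the grip), 12 (x) x 44 (y) mm, z -15 to +14 mm. z is its axis, up when seated. Below: flange 48 mm across, z -14 to -20, resting on the cover; white and brown body 28 mm across, down to z = -72; two lugs along +-y, 8 mm wide, 48 mm over all, z -30 to -35. 60 g, turns freely.
- filter_3_grip (a point): used filter, in port 3 at the start, or absent: centre of its blue wing (the grip), 12 (x) x 44 (y) mm, z -15 to +14 mm. z is its axis, up when seated. Below: flange 48 mm across, z -14 to -20, resting on the cover; white and brown body 28 mm across, down to z = -72; two lugs along +-y, 8 mm wide, 48 mm over all, z -30 to -35. 60 g, turns freely.
- filter_4_grip (a point): used filter, in port 4 at the start, or absent: centre of its blue wing (the grip), 12 (x) x 44 (y) mm, z -15 to +14 mm. z is its axis, up when seated. Below: flange 48 mm across, z -14 to -20, resting on the cover; white and brown body 28 mm across, down to z = -72; two lugs along +-y, 8 mm wide, 48 mm over all, z -30 to -35. 60 g, turns freely.
- vial_1: glass vial with black cap, 25 mm in diameter, 58 mm high, standing near the work, to be left alone; origin at the centre of its underside.
- vial_2: glass vial with black cap, 25 mm in diameter, 58 mm high, standing near the work, to be left alone; origin at the centre of its underside.
- flask_small: small conical flask, 55 mm in diameter, 87 mm high, standing near the work, to be left alone; origin at the centre of its underside.
Things that resemble listed ones, but are neither listed nor needed, are in the scene too. What is shaped like the part that bears filter_2_grip but purple is not meant.

How it is judged:
By the outcome, as a careful person would: the job done as asked, in the order asked, and still so for the second after the job is handed in, with the robot touching nothing.
Of filter_1, filter_2, filter_3, filter_4 only 3 to 4 are there at a start; the rules pass over those that are not, and their reading is None.
At some moment in a run one of tray may be knocked a few centimetres aside while the robot is not near it.
Once in a run the grip may slacken for a moment while it holds something.
It also fails if it takes over 208 s, if anything falls off the work surface, if the arm or the gripper's body presses on something with over 40 N, if the wrist force passes 120 N, or if a joint passes its speed limit or range.

## Working session

There is one attempt and no reset: what is moved stays moved. The work goes in short steps, each a Python script; the robot and the scene stay as the last script left them, time stands still between calls to the robot, and variables do not carry over. Pictures are saved under pics/ and viewed, and the job is handed in when it is done.

```bash
mkdir -p pics; ls; python3 - <<'E'
from rig import arm
import cv2
for n in("scene","top"):
    im=arm.snapshot(n); cv2.imwrite(f"pics/{n}0.png",im[:,:,::-1])
    c=arm.get_calibration(n); print(n,c["intrinsics"],c["cam_to_world"])
print(arm.grip_depth,arm.current_t(),arm.current_width(),arm.current_tool_rot())
E
```

```text
pics
scene [[405.77529298   0.         318.73263519]
 [  0.         405.77529298 200.03412947]
 [  0.           0.           1.        ]] [[-5.15688251e-01 -5.28397278e-01  6.74434536e-01 -2.59394528e-02]
 [-8.56776294e-01  3.18131124e-01 -4.05865705e-01  6.11853088e-01]
 [-1.00283430e-04 -7.87139698e-01 -6.16774745e-01  6.44984524e-01]
 [ 0.00000000e+00  0.00000000e+00  0.00000000e+00  1.00000000e+00]]
top [[432.36852191   0.         313.31587602]
 [  0.         432.36852191 203.41664672]
 [  0.           0.           1.        ]] [[-0.11355986 -0.97325549  0.19969456  0.43155582]
 [-0.99352944  0.11086832 -0.02464695  0.23886486]
 [ 0.00184798 -0.20120133 -0.97954817  0.91569754]
 [ 0.          0.          0.          1.        ]]
0.0188 0.1 0.0909623082520565 [[ 9.53611148e-01  3.01041082e-01 -2.11518404e-04]
 [ 3.01041134e-01 -9.53610576e-01  1.05097269e-03]
 [ 1.14679768e-04 -1.06589501e-03 -9.99999425e-01]]
```

View pics/scene0.png

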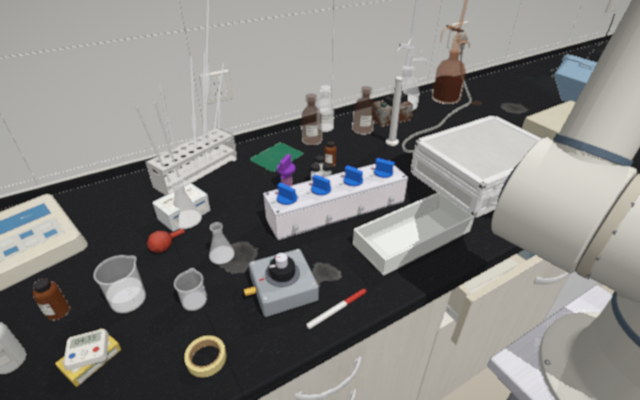

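View pics/top0.png

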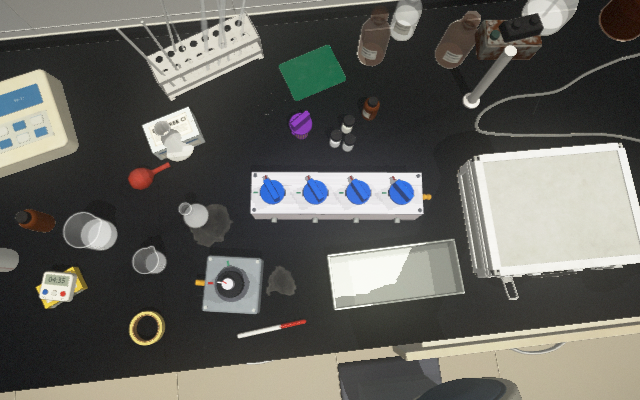

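Four blue filters are in the manifold (top view, about (271,192), (315,192), (358,192), (400,192)). The tray is at (396,274) and the control box at (232,285). I'll zoom in next.

```bash
python3 - <<'E'
import cv2,numpy as np
t=cv2.imread("pics/top0.png")
cv2.imwrite("pics/z1.png",cv2.resize(t[165:235,240:440],None,fx=4,fy=4,interpolation=cv2.INTER_CUBIC))
cv2.imwrite("pics/z2.png",cv2.resize(t[250:320,195:270],None,fx=8,fy=8,interpolation=cv2.INTER_CUBIC))
cv2.imwrite("pics/z3.png",cv2.resize(t[230:320,315:475],None,fx=5,fy=5,interpolation=cv2.INTER_CUBIC))
E
```

```text
(no output)
```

View pics/z1.png

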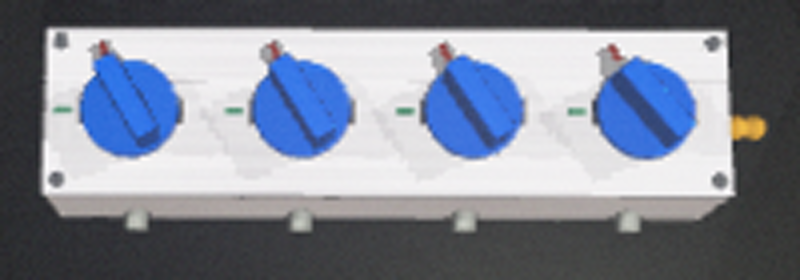

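View pics/z2.png

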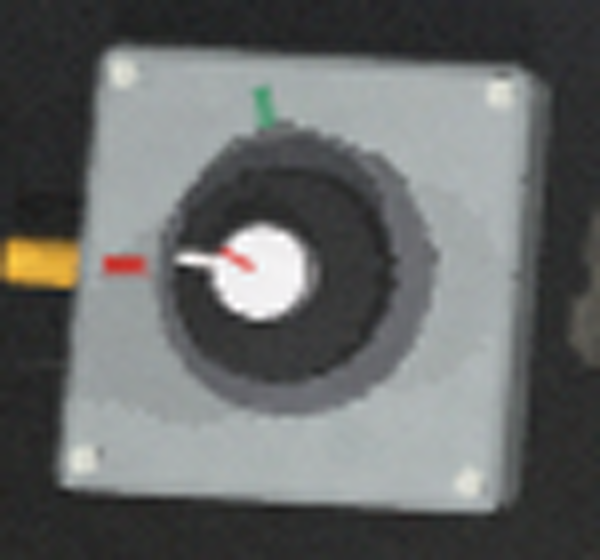

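View pics/z3.png

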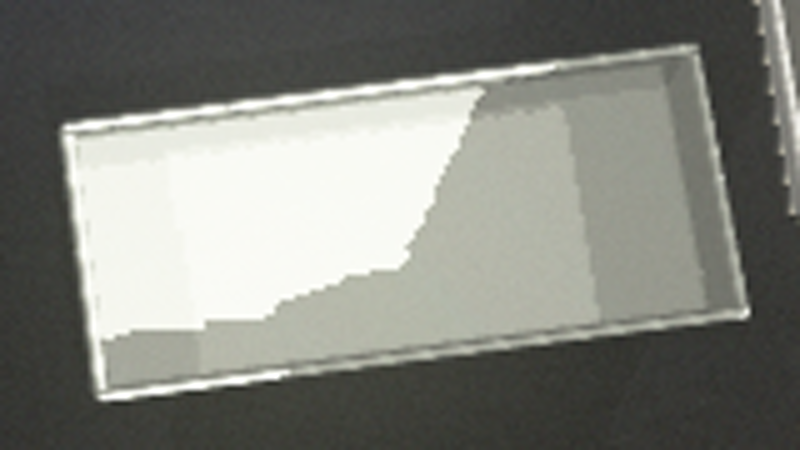

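```bash
cat > h.py <<'E'
import numpy as np
from rig import arm
def cal(n):
    c=arm.get_calibration(n); return c["intrinsics"],c["cam_to_world"]
def back(uv,z,n="top"):
    K,T=cal(n); d=T[:3,:3]@np.linalg.inv(K)@np.array([uv[0],uv[1],1.]); o=T[:3,3]
    return o+d*(z-o[2])/d[2]
def proj(p,n="top"):
    K,T=cal(n); q=K@(T[:3,:3].T@(np.asarray(p)-T[:3,3])); return q[:2]/q[2]
def unz(X,Y,f,x0,y0): return ((X+.5)/f-.5+x0,(Y+.5)/f-.5+y0)
E
python3 - <<'E'
from h import *
np.set_printoptions(precision=4,suppress=True)
b=lambda X,Y,z:back(unz(X,Y,8,195,250),z)
print("knob",b(261,273,.094),"ring",b(282,275,.074))
C=[b(*p,.048) for p in[(105,45),(530,70),(503,510),(60,488)]]
print("box",np.mean(C,0),C)
print("red",b(125,265,.048),"green",b(264,107,.048),"wl",b(180,258,.074),"inner",b(226,251,.094))
m=lambda X,Y,z:back(unz(X,Y,4,240,165),z)
for p in[(131,108),(302,108),(473,109),(645,110)]: print("fl",m(*p,.086), "wing-scene",proj(m(*p,.086)+[0,0,.028],"scene"))
M=[m(*p,.08) for p in[(47,30),(727,30),(735,195),(43,195)]]
print("man",np.mean(M,0),M)
t=lambda X,Y,z:back(unz(X,Y,5,315,230),z)
T=[t(*p,.045) for p in[(64,126),(697,46),(748,316),(99,399)]]
print("tray",np.mean(T,0),T)
print([np.linalg.norm(T[i]-T[i-1]) for i in range(4)],[np.linalg.norm(M[i]-M[i-1]) for i in range(4)])
print("scene knob",proj(b(261,273,.094),"scene"))
E
python3 - <<'E'
import cv2
t=cv2.imread("pics/scene0.png")
cv2.imwrite("pics/z4.png",cv2.resize(t[145:315,240:420],None,fx=4.3,fy=3.5,interpolation=cv2.INTER_CUBIC))
E
```

```text
knob [0.4652 0.3954 0.094 ] ring [0.465  0.3943 0.074 ]
box [0.4654 0.3948 0.048 ] [array([0.5274, 0.4388, 0.048 ]), array([0.5092, 0.3339, 0.048 ]), array([0.4038, 0.3499, 0.048 ]), array([0.4212, 0.4566, 0.048 ])]
red [0.4728 0.4374 0.048 ] green [0.5075 0.4005 0.048 ] wl [0.4717 0.4183 0.074 ] inner [0.4712 0.4032 0.094 ]
fl [0.6334 0.2954 0.086 ] wing-scene [287.7159 186.0242]
fl [0.6239 0.2118 0.086 ] wing-scene [322.123  177.0039]
fl [0.6138 0.1281 0.086 ] wing-scene [354.6582 168.6098]
fl [0.6037 0.044  0.086 ] wing-scene [385.5717 160.6333]
man [0.6186 0.1693 0.08  ] [array([0.6795, 0.3338, 0.08  ]), array([ 0.641 , -0.0046,  0.08  ]), array([0.5576, 0.0052, 0.08  ]), array([0.5961, 0.3429, 0.08  ])]
tray [0.449  0.0712 0.045 ] [array([0.5013, 0.2008, 0.045 ]), array([ 0.5042, -0.0575,  0.045 ]), array([ 0.3965, -0.0584,  0.045 ]), array([0.394, 0.2  , 0.045])]
[np.float64(0.10729748114641514), np.float64(0.2583740595545114), np.float64(0.10778649235806713), np.float64(0.258440851097037)] [np.float64(0.0839281965919926), np.float64(0.3405745811257018), np.float64(0.08399094942891168), np.float64(0.339825003446811)]
scene knob [282.4823 256.3638]
```

View pics/z4.png

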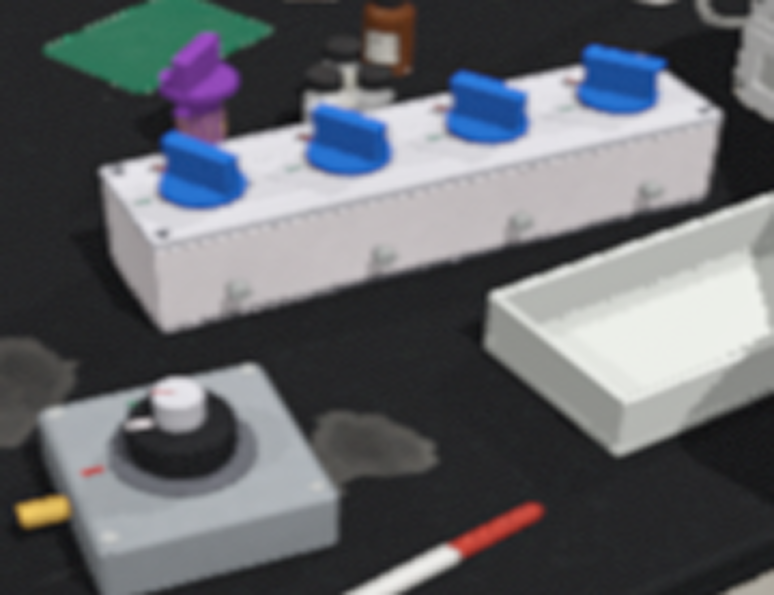

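```bash
cat >> h.py <<'E'
def R(deg,tilt=0.):
    "tool down, jaw axis at yaw deg (from world x). tilt (deg): rotate about jaw axis"
    a=np.radians(deg); y=np.array([np.cos(a),np.sin(a),0]); z=np.array([0,0,-1.])
    x=np.cross(y,z); t=np.radians(tilt)
    z2=np.cos(t)*z+np.sin(t)*x
    return np.c_[np.cross(y,z2),y,z2]
RC=np.array([.4652,.3948]); MY=-6.6
P=[np.array([.6334,.2954]),np.array([.6239,.2118]),np.array([.6138,.1281]),np.array([.6037,.044])]
def st(tag=""):
    print(tag,"t%.1f"%arm.current_t(),"w%.4f"%arm.current_width(),"p",np.round(arm.current_ee_pos(),4),"F",np.round(arm.current_force(),1),"M",np.round(arm.current_torque(),2),"j6 %.1f"%arm.current_joint_positions()[5])
E
python3 - <<'E'
from h import *
np.set_printoptions(precision=1,suppress=True)
for d in range(-180,180,30):
    print(d,arm.solve_ik([*RC,.14],R(d)))
for d in (-65,-6.6,115,173.4):
  for p in P: print(d,arm.solve_ik([*p,.089],R(d)))
for d in (0,180):
  for ti in (-45,-30,30,45):
    for y in (0,.14): print(d,ti,y,arm.solve_ik([.45,y,.06],R(d,ti)))
E
```

```text
-180 [  34.7   31.5   84.2   -0.    64.3 -145.3]
-150 [  34.7   31.5   84.2   -0.    64.3 -175.3]
-120 [ 34.7  31.5  84.2  -0.   64.3 154.7]
-90 [ 34.7  31.5  84.2  -0.   64.3 124.7]
-60 [34.7 31.5 84.2 -0.  64.3 94.7]
-30 [34.7 31.5 84.2 -0.  64.3 64.7]
0 [34.7 31.5 84.2 -0.  64.3 34.7]
30 [34.7 31.5 84.2 -0.  64.3  4.7]
60 [ 34.7  31.5  84.2  -0.   64.3 -25.3]
90 [ 34.7  31.5  84.2  -0.   64.3 -55.3]
120 [ 34.7  31.5  84.2  -0.   64.3 -85.3]
150 [  34.7   31.5   84.2   -0.    64.3 -115.3]
-65 [20.1 41.2 72.8 -0.  66.  85.1]
-65 [13.6 38.4 79.3 -0.  62.3 78.6]
-65 [ 6.3 36.2 84.2 -0.  59.5 71.3]
-65 [-1.5 34.8 87.5 -0.  57.7 63.5]
-6.6 [20.1 41.2 72.8 -0.  66.  26.7]
-6.6 [13.6 38.4 79.3 -0.  62.3 20.2]
-6.6 [ 6.3 36.2 84.2 -0.  59.5 12.9]
-6.6 [-1.5 34.8 87.5 -0.  57.7  5.1]
115 [ 20.1  41.2  72.8  -0.   66.  -94.9]
115 [  13.6   38.4   79.3   -0.    62.3 -101.4]
115 [   6.3   36.2   84.2   -0.    59.5 -108.7]
115 [  -1.5   34.8   87.5   -0.    57.7 -116.5]
173.4 [  20.1   41.2   72.8   -0.    66.  -153.3]
173.4 [  13.6   38.4   79.3   -0.    62.3 -159.8]
173.4 [   6.3   36.2   84.
[... 165 characters left out ...]
.8]
0 -30 0 [ 14.3  35.2 108.  -38.1  51.7  42.4]
0 -30 0.14 [ 28.9  38.2  98.5 -29.6  62.4  47.3]
0 30 0 [-28.5  35.2 108.   31.8  56.5 -50.9]
0 30 0.14 [-12.2  34.  112.5  40.8  48.4 -43.9]
0 45 0 [-35.6  42.5 104.9  38.3  68.1 -61.8]
0 45 0.14 [-21.1  41.2 112.3  50.5  58.7 -60.8]
180 -45 0 [-35.6  42.5 104.9  38.3  68.1 118.2]
180 -45 0.14 [-21.1  41.2 112.3  50.5  58.7 119.2]
180 -30 0 [-28.5  35.2 108.   31.8  56.5 129.1]
180 -30 0.14 [-12.2  34.  112.5  40.8  48.4 136.1]
180 30 0 [  14.3   35.2  108.   -38.1   51.7 -137.6]
180 30 0.14 [  28.9   38.2   98.5  -29.6   62.4 -132.7]
180 45 0 [  22.3   42.5  104.9  -47.1   63.2 -124. ]
180 45 0.14 [  35.1   45.5   93.   -36.8   75.  -124.2]
```

```bash
python3 - <<'E'
from h import *
arm.move_l([.188,-.596,.32],feed=.3)
arm.move_to([*RC,.25],R(38)); st("above")
arm.grip(.066)
arm.move_l([*RC,.085],feed=.15); st()
arm.move_l([*RC,.0535],feed=.06); st("down")
import cv2
for n in("top","scene"): cv2.imwrite(f"pics/r1{n}.png",arm.snapshot(n)[:,:,::-1])
E
```

```text
above t4.2 w0.0912 p [0.4656 0.3943 0.25  ] F [-0.6 -0.1  0.5] M [ 0.02 -0.15 -0.01] j6 -3.3
 t6.0 w0.0661 p [0.4656 0.3951 0.0858] F [-0.5 -0.8  0.5] M [ 0.04 -0.09  0.03] j6 -3.3
down t6.7 w0.0663 p [0.4652 0.3948 0.0534] F [-0.1  0.5 -0.6] M [ 0.03 -0.15 -0.01] j6 -3.3
```

View pics/r1scene.png

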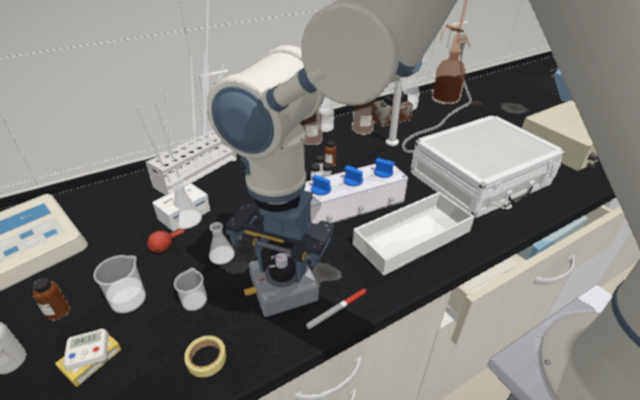

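The open jaws straddle the ring at about (280,265) with no contact. Next I'll grip it and turn it clockwise in steps, watching the torque.

```bash
python3 - <<'E'
from h import *
arm.grip(.045); st("gripped")
j=arm.current_joint_positions()
for d in (30,60,68,71,74,76,78,80):
    q=np.array(j); q[5]+=d
    arm.move_joints(q); st(d)
    if abs(arm.current_torque()[2])>.6: break
E
```

```text
gripped t7.2 w0.0493 p [0.4664 0.3958 0.054 ] F [ 5.5  4.4 -3.5] M [ 0.71 -0.85 -0.01] j6 -3.3
30 t7.8 w0.0491 p [0.4659 0.3955 0.0539] F [-4.5  0.2  3.3] M [-0.26  1.04 -0.15] j6 26.5
60 t8.3 w0.0489 p [0.4652 0.3956 0.0539] F [-10.1   1.    5. ] M [ 0.17  1.86 -0.12] j6 56.6
68 t8.6 w0.0495 p [0.4651 0.3957 0.0539] F [-11.1   1.4   4.5] M [ 0.39  2.15 -0.04] j6 64.6
71 t8.9 w0.0494 p [0.4649 0.3956 0.0539] F [-11.2   1.2   6.1] M [0.2  2.11 0.66] j6 67.6
```

```bash
python3 - <<'E'
from h import *
j=arm.current_joint_positions()
for d in (2,4):
    q=np.array(j); q[5]+=d
    arm.move_joints(q); st(d)
    if abs(arm.current_torque()[2])>1.2: break
arm.grip(.066); st("open")
p=arm.current_ee_pos()
arm.move_l([*RC,.2],feed=.25); st()
q=np.array(arm.current_joint_positions()); 
# clear view towards manifold side
arm.move_to([.5,.15,.3],R(-65))
import cv2
for n in("top","scene"): cv2.imwrite(f"pics/r2{n}.png",arm.snapshot(n)[:,:,::-1])
t=cv2.imread("pics/r2top.png"); cv2.imwrite("pics/z5.png",cv2.resize(t[250:320,195:270],None,fx=8,fy=8,interpolation=cv2.INTER_CUBIC))
E
```

```text
2 t9.1 w0.0492 p [0.4648 0.3956 0.0539] F [-4.4 -0.6  2.3] M [0.   0.74 0.67] j6 69.4
4 t9.4 w0.0493 p [0.4647 0.3955 0.054 ] F [-6.  -1.6  4.2] M [-0.01  0.91  0.75] j6 71.5
open t9.8 w0.0658 p [0.4651 0.3956 0.0539] F [ 0.2 -1.6 -0.2] M [ 0.   -0.02 -0.01] j6 71.6
 t10.6 w0.0658 p [0.4648 0.3945 0.1994] F [-0.5 -0.   0.3] M [-0.03 -0.04 -0.01] j6 71.5
```

View pics/z5.png

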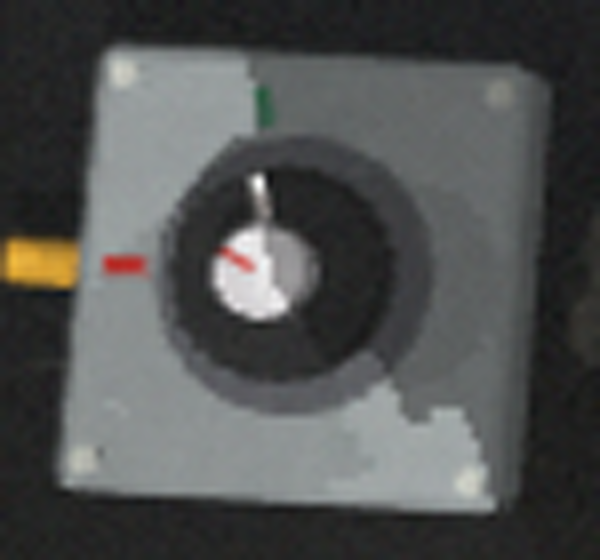

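View pics/r2top.png

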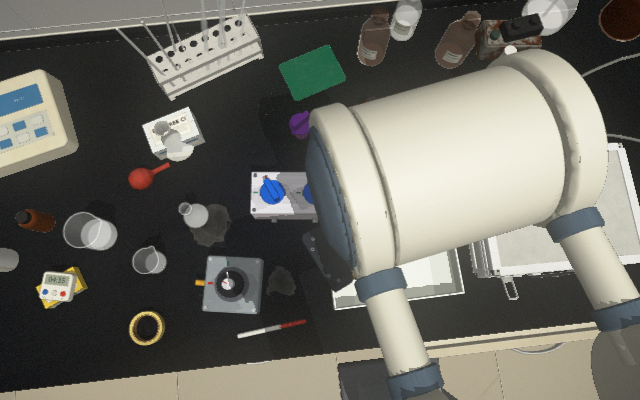

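Vented: the white line is at the green mark and the red line on the inner knob hasn't moved. Next is the leftmost filter.

```bash
cat >> h.py <<'E'
def take(i,y0=-65,lift=True):
    arm.move_to([*P[i],.17],R(y0)); arm.grip(.045)
    arm.move_l([*P[i],.0895],feed=.15); st("at")
    arm.grip(.005); st("gripped")
    if not .009<arm.current_width()<.016: print("NO GRASP"); return False
    q=np.array(arm.current_joint_positions()); q0=q[5]
    tot=(MY-y0)
    for d in (.5*tot,tot-5,tot,tot+1.5):
        q[5]=q0-d; arm.move_joints(q); st("rot %.1f"%d)
        if abs(arm.current_torque()[2])>.5 and d>tot-8: break
    return True
def liftout(i):
    p=np.array(arm.current_ee_pos())
    for z in (.097,.12,.205):
        arm.move_l([p[0],p[1],z],feed=.12); st("lift %.3f"%z)
        if np.linalg.norm(arm.current_force())>15 or arm.current_width()<.009: print("STUCK/LOST"); return False
    return True
E
python3 - <<'E'
from h import *
take(0) and liftout(0)
import cv2
for n in("top","scene"): cv2.imwrite(f"pics/f1{n}.png",arm.snapshot(n)[:,:,::-1])
E
```

```text
at t13.9 w0.0452 p [0.6339 0.2956 0.0902] F [ 0.7 -0.   0.6] M [ 0.08  0.03 -0.03] j6 85.1
gripped t14.5 w0.0119 p [0.6335 0.2954 0.0898] F [-1.5 -0.6  3.3] M [-0.08  0.1   0.02] j6 85.1
rot 29.2 t15.0 w0.0120 p [0.6335 0.2955 0.0898] F [-0.1  0.4  0.4] M [ 0.   -0.04  0.01] j6 56.1
rot 53.4 t15.5 w0.0116 p [0.6335 0.2954 0.0898] F [0.5 0.1 1.2] M [-0.07 -0.02  0.05] j6 32.0
rot 58.4 t15.8 w0.0115 p [0.6335 0.2954 0.0898] F [-0.4 -0.1  1.2] M [-0.02 -0.07  0.07] j6 27.0
rot 59.9 t16.0 w0.0122 p [0.6335 0.2954 0.0898] F [ 0.4 -0.1  1.5] M [-0.   -0.1   0.12] j6 25.4
lift 0.097 t16.3 w0.0115 p [0.6336 0.2955 0.0975] F [ 0.1 -0.  -0.7] M [-0.01 -0.09 -0.01] j6 25.3
lift 0.120 t16.6 w0.0116 p [0.6337 0.2955 0.1204] F [-0.  -0.8 -1. ] M [ 0.   -0.04 -0.01] j6 25.2
lift 0.205 t17.5 w0.0116 p [0.633  0.2952 0.204 ] F [ 0.  -0.5 -0.4] M [-0.05 -0.13  0.03] j6 25.2
```

View pics/f1scene.png

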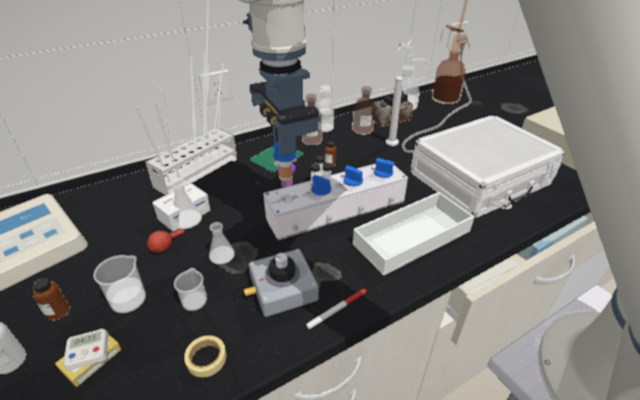

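View pics/f1top.png

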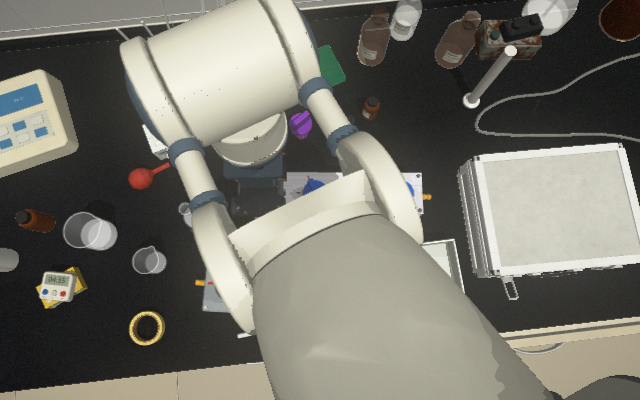

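Filter 1 came out cleanly and hangs at about (287,165). The tray hasn't moved; its near corner is still at (382,270) in the scene view. Next I'll place the filter tilted.

```bash
cat >> h.py <<'E'
TC=np.array([.449,.0712])
SL=[(-.022,-.063),(.022,-.051),(-.022,.051),(.022,.065)]
def place(k,tc=TC,yaw=0.):
    a=np.radians(yaw); s=SL[k]
    xy=np.asarray(tc)+np.array([np.cos(a)*s[0]-np.sin(a)*s[1],np.sin(a)*s[0]+np.cos(a)*s[1]])
    Rt=R(yaw,-45)
    arm.move_l([xy[0],xy[1],.2],Rt,feed=.25); st("over")
    if arm.current_width()<.009: print("LOST"); return False
    arm.move_l([xy[0],xy[1],.09],feed=.15)
    arm.move_l([xy[0],xy[1],.062],feed=.06); st("low")
    arm.grip(.022); st("rel")
    back_=-Rt[:,2]*.04
    arm.move_l(np.array([xy[0],xy[1],.062])+back_,feed=.12)
    p=np.array(arm.current_ee_pos()); arm.move_l([p[0],p[1],.2],feed=.25); st("up")
    return True
E
python3 - <<'E'
from h import *
place(0)
arm.move_to([P[1][0],P[1][1],.2],R(-65))
import cv2
for n in("top","scene"): cv2.imwrite(f"pics/p1{n}.png",arm.snapshot(n)[:,:,::-1])
E
```

```text
over t19.2 w0.0119 p [0.4278 0.0087 0.2002] F [ 0.4 -0.1  0. ] M [ 0.46 -0.1   0.05] j6 43.9
low t20.7 w0.0117 p [0.4269 0.0081 0.0619] F [-0.2 -0.3 -1. ] M [ 0.53 -0.11  0.05] j6 58.1
rel t21.0 w0.0218 p [0.4271 0.0083 0.0621] F [-0.8  0.2  1.1] M [ 0.39 -0.14  0.06] j6 58.1
up t22.1 w0.0219 p [0.4268 0.036  0.1999] F [-0.6 -0.3 -1.2] M [ 0.4  -0.05  0.  ] j6 45.0
```

View pics/p1scene.png

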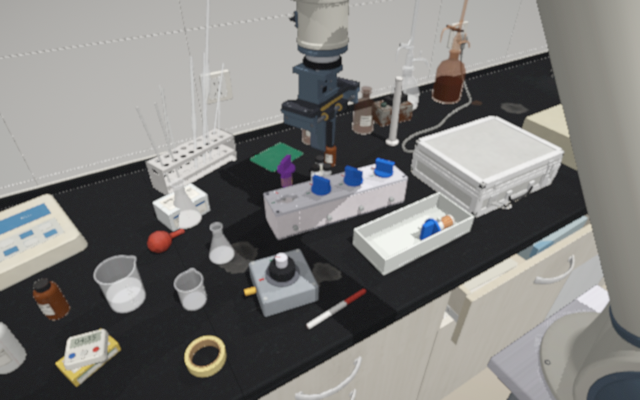

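View pics/p1top.png

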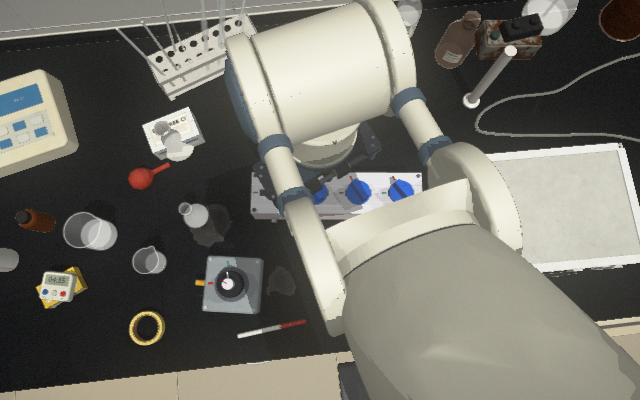

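Filter 1 lies in the tray at (435,228). Next filter, with an automatic check that the tray corner in the scene view hasn't shifted.

```bash
cat >> h.py <<'E'
import cv2
def tray_ok(name):
    ref=cv2.imread("pics/f1scene.png"); im=arm.snapshot("scene")[:,:,::-1].copy(); cv2.imwrite(f"pics/{name}.png",im)
    ok=True
    for (x,y) in((382,265),(354,237),(470,230)):
        T=ref[y-12:y+13,x-12:x+13]; S=im[y-50:y+51,x-60:x+61]
        r=cv2.matchTemplate(S,T,cv2.TM_CCOEFF_NORMED); _,v,_,l=cv2.minMaxLoc(r)
        d=(l[0]-48,l[1]-38); print("corner",(x,y),d,round(v,2)); ok&=(abs(d[0])+abs(d[1])<=1 and v>.6)
    return ok
E
python3 - <<'E'
from h import *
if take(1) and liftout(1) and tray_ok("f2scene"):
    place(1); arm.move_to([P[2][0],P[2][1],.2],R(-65)); print(tray_ok("p2scene"))
E
```

```text
at t24.7 w0.0451 p [0.6244 0.2119 0.0902] F [-0.2  0.6  1.3] M [-0.01  0.02 -0.01] j6 78.6
gripped t25.3 w0.0117 p [0.624  0.2119 0.0897] F [-1.2 -0.8  3.6] M [-0.09  0.12  0.03] j6 78.6
rot 29.2 t25.9 w0.0121 p [0.624  0.2119 0.0898] F [0.5 0.4 1.3] M [-0.05 -0.05  0.02] j6 49.5
rot 53.4 t26.4 w0.0118 p [0.624  0.2119 0.0898] F [-0.9  0.5  2.2] M [ 0.02 -0.09  0.03] j6 25.5
rot 58.4 t26.6 w0.0120 p [0.624  0.2119 0.0898] F [-0.4 -0.3  2. ] M [ 0.08 -0.08  0.05] j6 20.4
rot 59.9 t26.9 w0.0119 p [0.624  0.2118 0.0897] F [0.  0.9 1. ] M [-0.01 -0.03  0.01] j6 18.8
lift 0.097 t27.1 w0.0121 p [0.6242 0.2119 0.0976] F [0.4 0.1 0.2] M [-0.01 -0.08 -0.03] j6 18.7
lift 0.120 t27.5 w0.0118 p [0.6242 0.2119 0.1203] F [-0.8  0.2 -0.8] M [-0.04 -0.08  0.04] j6 18.7
lift 0.205 t28.3 w0.0120 p [0.6235 0.2117 0.2041] F [-0.5 -0.1 -0.8] M [ 0.01 -0.06 -0.02] j6 18.7
corner (382, 265) (0, 0) 1.0
corner (354, 237) (0, 0) 1.0
corner (470, 230) (0, 0) 1.0
over t29.5 w0.0119 p [0.4719 0.0207 0.2001] F [ 0.9  0.2 -0.8] M [ 0.53 -0.04 -0.01] j6 41.2
low t31.0 w0.0121 p [0.4709 0.0201 0.0619] F [-0.1  0.4 -1.2] M [ 0.46 -0.1   0.04] j6 53.8
rel t31.4 w0.0223 p [0.4711 0.0202 0.0621] F [0.1 0.  0.3] M [ 0.44 -0.07  0.01] j6 53.8
up t32.5 w0.0216 p [0.4708 0.048  0.1999] F [-1.  -0.8  0.2] M [ 0.4  -0.14 -0.04] j6 42.2
corner (382, 265) (0, 0) 1.0
corner (354, 237) (0, 0) 1.0
corner (470, 230) (0, 0) 1.0
True
```

View pics/p2scene.png

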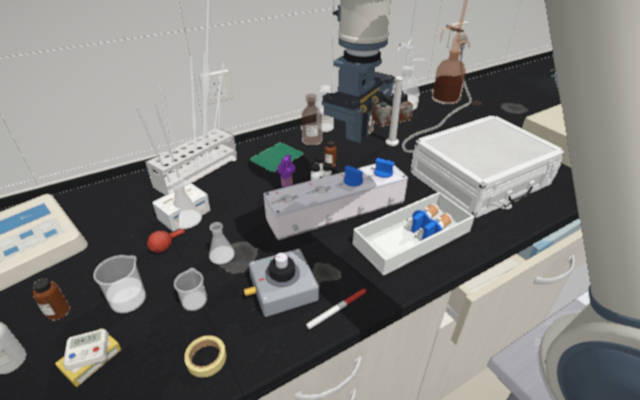

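Two filters now lie side by side in the tray at about (415,220) and (437,230). On to the third.

```bash
python3 - <<'E'
from h import *
if take(2) and liftout(2) and tray_ok("f3scene"):
    place(2); arm.move_to([P[3][0],P[3][1],.2],R(-65)); print(tray_ok("p3scene"))
E
```

```text
at t34.7 w0.0450 p [0.6143 0.1282 0.0901] F [-0.8  0.3 -0.2] M [ 0.03  0.01 -0.08] j6 71.3
gripped t35.4 w0.0119 p [0.6139 0.1281 0.0898] F [-0.6 -0.   4. ] M [-0.01  0.19  0.  ] j6 71.3
rot 29.2 t35.9 w0.0117 p [0.6139 0.1281 0.0898] F [-0.8  0.3  1.4] M [ 0.   -0.04  0.09] j6 42.3
rot 53.4 t36.4 w0.0117 p [0.6139 0.1281 0.0897] F [0.4 0.1 1.4] M [ 0.03 -0.04  0.02] j6 18.2
rot 58.4 t36.7 w0.0123 p [0.6139 0.1281 0.0898] F [-0.2 -0.1  1.6] M [ 0.02 -0.05  0.04] j6 13.2
rot 59.9 t36.9 w0.0120 p [0.6139 0.1281 0.0898] F [0.2 0.8 1. ] M [ 0.05 -0.08  0.01] j6 11.6
lift 0.097 t37.2 w0.0118 p [0.614  0.1282 0.0974] F [ 0.  -0.1 -0.6] M [-0.01 -0.07 -0.01] j6 11.5
lift 0.120 t37.5 w0.0116 p [0.6139 0.1282 0.1201] F [ 0.3  0.1 -1.3] M [-0.01 -0.06 -0.01] j6 11.5
lift 0.205 t38.4 w0.0121 p [0.6134 0.1281 0.2041] F [-0.2  0.5 -0.9] M [-0.06 -0.11 -0.02] j6 11.4
corner (382, 265) (0, 0) 1.0
corner (354, 237) (0, 0) 1.0
corner (470, 230) (0, 0) 1.0
over t39.4 w0.0120 p [0.428  0.1223 0.2   ] F [-0.3  0.8 -0.5] M [ 0.55 -0.12  0.03] j6 47.4
low t40.9 w0.0115 p [0.4269 0.1221 0.0619] F [-0.1 -0.  -0. ] M [ 0.55 -0.04  0.01] j6 57.6
rel t41.2 w0.0224 p [0.427  0.1222 0.0621] F [ 1.1 -0.5  0.7] M [ 0.45 -0.13 -0.01] j6 57.6
up t42.3 w0.0222 p [0.4267 0.1499 0.1999] F [ 1.1  0.6 -1.1] M [ 0.44 -0.08  0.03] j6 48.2
corner (382, 265) (0, 1) 0.95
corner (354, 237) (0, 0) 1.0
corner (470, 230) (0, 0) 1.0
True
```

```bash
ls pics | grep 3scene
```

```text
f3scene.png
p3scene.png
```

View pics/p3scene.png

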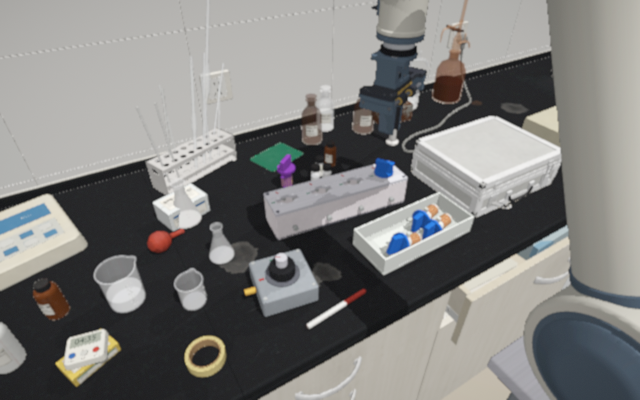

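```bash
python3 - <<'E'
from h import *
if take(3) and liftout(3) and tray_ok("f4scene"):
    place(3); arm.move_to([.5,.3,.25],R(-35)); print(tray_ok("p4scene"))
E
```

```text
at t44.9 w0.0450 p [0.6042 0.044  0.0901] F [ 1.1 -1.3 -1. ] M [-0.02  0.02 -0.03] j6 63.5
gripped t45.5 w0.0118 p [0.6038 0.044  0.0898] F [-0.6  0.9  3.8] M [-0.01  0.19 -0.04] j6 63.5
rot 29.2 t46.1 w0.0120 p [0.6038 0.044  0.0898] F [ 0.3 -0.2  1.8] M [0.04 0.01 0.01] j6 34.5
rot 53.4 t46.6 w0.0119 p [0.6038 0.044  0.0898] F [-0.5  0.6  1.3] M [ 0.02 -0.1   0.03] j6 10.4
rot 58.4 t46.8 w0.0117 p [0.6038 0.044  0.0898] F [0.6 0.1 2.9] M [ 0.   -0.11 -0.01] j6 5.4
rot 59.9 t47.1 w0.0123 p [0.6039 0.044  0.0898] F [-0.2 -0.3  2. ] M [ 0.02 -0.22  0.04] j6 3.8
lift 0.097 t47.3 w0.0123 p [0.6039 0.044  0.0973] F [-0.2  0.4 -1.4] M [ 0.02 -0.07 -0.04] j6 3.7
lift 0.120 t47.7 w0.0118 p [0.6038 0.044  0.12  ] F [ 0.  -0.4 -0.5] M [-0.01 -0.11 -0.  ] j6 3.6
lift 0.205 t48.5 w0.0119 p [0.6034 0.044  0.2041] F [-0.   1.4 -0.8] M [ 0.   -0.08  0.02] j6 3.6
corner (382, 265) (7, -6) 0.99
corner (354, 237) (7, -5) 0.99
corner (470, 230) (5, -4) 0.97
```

Three filters were in the tray and the fourth is lifted out, but the tray has been knocked: its corners moved about (7,-6) px. I'll re-measure it.

```bash
python3 - <<'E'
from h import *
st("hold")
ref=cv2.imread("pics/f1scene.png");im=cv2.imread("pics/f4scene.png")
old=[];new=[]
for (x,y) in((382,265),(354,237),(470,230)):
    T=ref[y-12:y+13,x-12:x+13]; S=im[y-50:y+51,x-60:x+61]
    r=cv2.matchTemplate(S,T,cv2.TM_CCOEFF_NORMED); l=cv2.minMaxLoc(r)[3]
    old.append(back((x,y),.045,"scene")[:2]); new.append(back((x+l[0]-48,y+l[1]-38),.045,"scene")[:2])
old=np.array(old);new=np.array(new); print(new-old)
o=old-old.mean(0);n=new-new.mean(0)
a=np.degrees(np.arctan2((o[:,0]*n[:,1]-o[:,1]*n[:,0]).sum(),(o*n).sum())); print("dyaw",a)
z=cv2.resize(im[180:280,340:490],None,fx=5,fy=5,interpolation=cv2.INTER_CUBIC); cv2.imwrite("pics/z6.png",z)
E
```

```text
hold t48.6 w0.0119 p [0.6033 0.044  0.204 ] F [-0.5  0.5  0.1] M [-0.01 -0.08  0.04] j6 3.6
[[ 0.00566039 -0.02226843]
 [ 0.00513106 -0.0221483 ]
 [ 0.00355077 -0.01956814]]
dyaw -0.5307668345925395
```

View pics/z6.png

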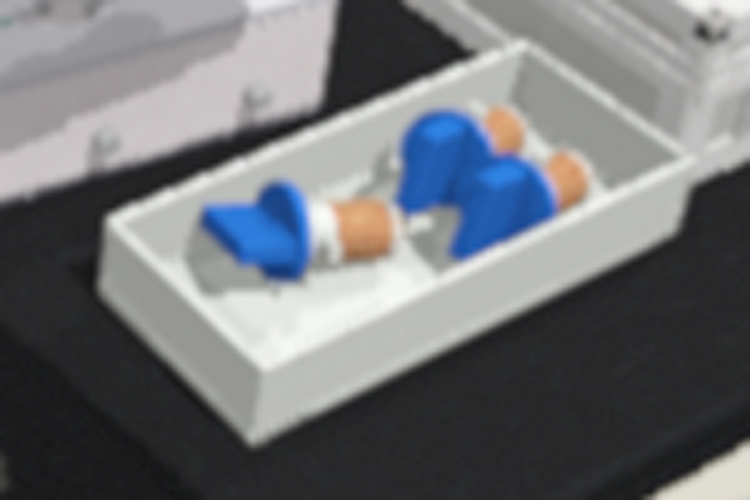

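```bash
python3 - <<'E'
from h import *
u=lambda X,Y,z:np.round(back(unz(X,Y,5,340,180),z,"scene"),3)
print("flange",u(285,230,.028),"bodyend",u(375,230,.02),"wing",u(235,230,.028))
print("corners",u(105,217,.045),u(262,370,.045),u(690,157,.045),u(523,42,.045))
print("f2 fl",u(445,160,.03),"f1",u(505,200,.03))
E
```

```text
flange [0.476 0.102 0.028] bodyend [0.461 0.06  0.02 ] wing [0.488 0.122 0.028]
corners [0.511 0.18  0.045] [0.4   0.18  0.045] [ 0.405 -0.077  0.045] [ 0.511 -0.076  0.045]
f2 fl [0.474 0.007 0.03 ] f1 [0.438 0.003 0.03 ]
```

The tray is now centred near (0.457, 0.052). Filter 3 has rolled to the far side, so the fourth goes on the near side.

```bash
python3 - <<'E'
import h
from h import *
h.SL[3]=(-.026,.055)
place(3,(.457,.052),0.)
arm.move_to([.5,.3,.25],R(-35))
cv2.imwrite("pics/p4scene.png",arm.snapshot("scene")[:,:,::-1]); cv2.imwrite("pics/p4top.png",arm.snapshot("top")[:,:,::-1]); st()
E
```

```text
over t49.6 w0.0120 p [0.4319 0.1068 0.2   ] F [ 0.4 -0.1 -0.1] M [ 0.53 -0.15  0.01] j6 46.7
low t51.1 w0.0118 p [0.4309 0.107  0.0619] F [ 0.9  0.4 -0.7] M [ 0.54 -0.1   0.02] j6 57.3
rel t51.5 w0.0221 p [0.4311 0.107  0.0622] F [-0.4  1.4  0.3] M [ 0.41 -0.09 -0.04] j6 57.3
up t52.5 w0.0220 p [0.4308 0.1348 0.1999] F [-0.5 -0.6 -0.6] M [ 0.4  -0.15  0.01] j6 47.5
 t53.4 w0.0219 p [0.4985 0.2993 0.2479] F [0.6 0.7 0.1] M [-0.01 -0.08  0.03] j6 60.1
```

View pics/p4scene.png

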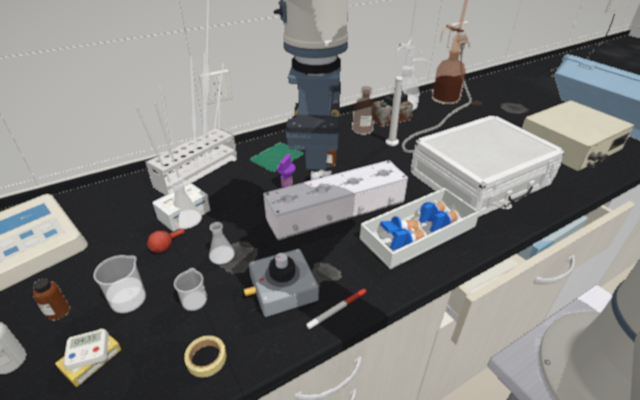

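All four filters are in the tray, around (400,230) and (435,215), and the manifold is empty. Now I'll turn the ring back to shut.

```bash
python3 - <<'E'
from h import *
c=[.4656,.3956]
arm.move_to([*c,.2],R(-36)); arm.grip(.066)
arm.move_l([*c,.085],feed=.15); arm.move_l([*c,.0535],feed=.06); st("down")
arm.grip(.045); st("gripped")
j=np.array(arm.current_joint_positions())
for d in (30,60,66,69,72,74,76,78,80,82):
    q=j.copy(); q[5]-=d
    arm.move_joints(q); st(d)
    if abs(arm.current_torque()[2])>.65 and d>65: break
q[5]-=2; arm.move_joints(q); st("extra")
arm.grip(.066); st("open")
arm.move_l([*c,.2],feed=.25)
arm.move_to([.5,.15,.3],R(-35))
for n in("top","scene"): cv2.imwrite(f"pics/e{n}.png",arm.snapshot(n)[:,:,::-1])
t=cv2.imread("pics/etop.png"); cv2.imwrite("pics/z7.png",cv2.resize(t[250:320,195:270],None,fx=8,fy=8,interpolation=cv2.INTER_CUBIC))
E
```

```text
down t56.3 w0.0659 p [0.4656 0.3956 0.0534] F [-0.1 -0.7  0. ] M [-0.02 -0.08  0.02] j6 70.8
gripped t56.7 w0.0489 p [0.4652 0.3961 0.0538] F [-5.4  4.6  2.8] M [ 0.67  0.73 -0.04] j6 70.8
30 t57.3 w0.0495 p [0.4655 0.396  0.0539] F [ 4.4 -1.8 -4.1] M [-0.42 -0.97  0.12] j6 40.9
60 t57.9 w0.0495 p [0.466  0.3962 0.0539] F [ 6.9 -1.4 -5.6] M [-0.43 -1.47  0.06] j6 10.9
66 t58.1 w0.0491 p [0.466  0.3962 0.0539] F [ 7.2 -1.7 -6.7] M [-0.31 -1.55  0.12] j6 4.8
69 t58.4 w0.0490 p [0.4661 0.3962 0.054 ] F [ 7.7 -1.  -7.4] M [-0.34 -1.62  0.11] j6 1.9
72 t58.6 w0.0497 p [0.4661 0.3963 0.054 ] F [ 8.2 -1.6 -7.1] M [-0.25 -1.64  0.15] j6 -1.1
74 t58.9 w0.0489 p [0.4662 0.3962 0.0539] F [ 8.1 -1.9 -7. ] M [-0.23 -1.67  0.05] j6 -3.1
76 t59.1 w0.0492 p [0.4661 0.3964 0.054 ] F [ 6.8 -0.1 -7.7] M [-0.04 -1.49 -0.57] j6 -5.1
78 t59.4 w0.0491 p [0.466  0.3965 0.054 ] F [ 5.9  0.7 -6. ] M [ 0.13 -1.34 -0.64] j6 -7.1
80 t59.6 w0.0497 p [0.4659 0.3966 0.054 ] F [ 5.8  2.  -5.6] M [ 0.28 -1.14 -0.63] j6 -9.1
82 t59.9 w0.0493 p [0.4659 0.3966 0.054 ] F [ 5.7  1.4 -5.8] M [ 0.33 -1.1  -0.64] j6 -11.1
extra t60.1 w0.0494 p [0.4659 0.3967 0.0541] F [ 5.1  2.2 -4.7] M [ 0.39 -1.07 -0.65] j6 -13.1
open t60.6 w0.0659 p [0.465  0.3961 0.0539] F [-0.   0.1 -0.8] M [ 0.06 -0.17  0.05] j6 -13.2
```

View pics/z7.png

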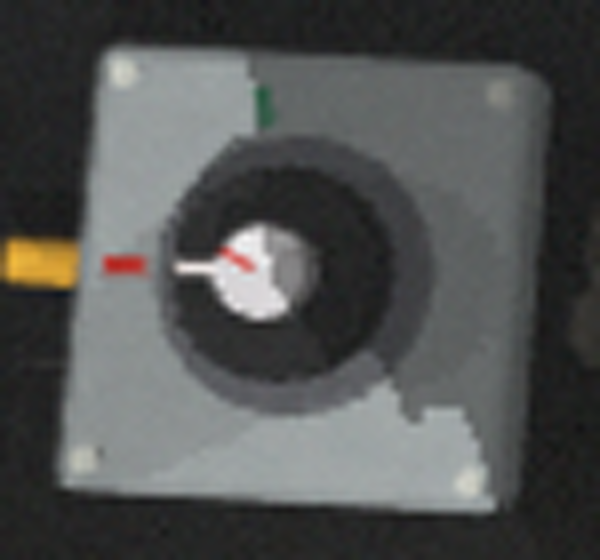

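View pics/escene.png

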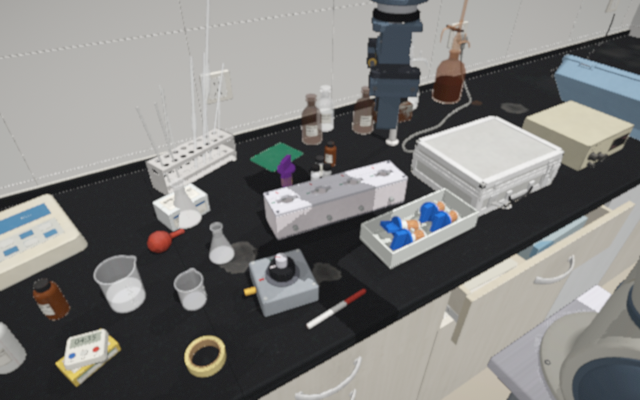

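```bash
python3 - <<'E'
from h import *
im=cv2.imread("pics/escene.png"); cv2.imwrite("pics/z8.png",cv2.resize(im[180:275,345:490],None,fx=5,fy=5,interpolation=cv2.INTER_CUBIC))
E
```

```text
(no output)
```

View pics/z8.png

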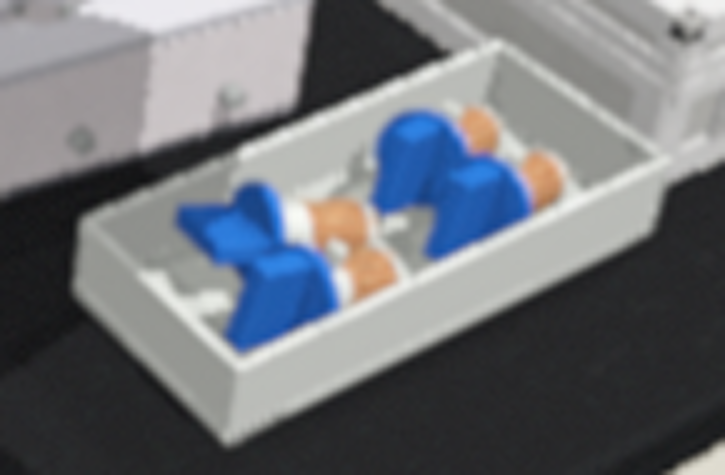

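All four lie well inside the tray.

```bash
python3 -c "
from h import *
arm.sign_off(); st('end')"
```

```text
the job is handed in; nothing more can be done
the job is handed in; nothing more can be done
```

The job is done and handed in at about 62 s of the 208 s allowed. I vented with the outer ring turned clockwise to its stop, and all four ports held used filters. I unlocked each one, lifted it out and laid it in the white tray, then turned the ring anticlockwise to its stop to shut.

- **Ring:** the last pictures show the white line at the red mark. The turning torque rose at both stops.
- **Inner knob:** its red line looked unchanged in the pictures from before, between and after the turns.
- **Filters:** all four lie inside the tray and the manifold is empty.
- **Glassware:** the flask and vials look to be where they were. I checked this only by eye.
- **Tray:** it was knocked about 2 cm just before the fourth filter went in. I measured it again and moved the drop point to suit.
- **Grip and forces:** no slackening of the grip showed in the finger-width readings, and the force readings I took stayed below about 13 N.
- **Disagreement:** the first turn met its stop about 3 to 4° short of the 74.5° expected. The white line was at the green mark in the picture, so I took it as fully vented.

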